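Zero a taper gauge with its master pin

TASK

The rail of the taper gauge has been moved, so zero the gauge again: stand the steel master pin in the wide end of the slot and slide it, kept upright, along the straight fence towards the narrow end until it wedges firmly between fence and rail, without forcing it. Let go of the pin, then slide the brass pointer back along the fence until its blade just touches the pin. Leave the pin upright and still wedged, and leave the things around the gauge alone.

Things in the scene. Friction and masses are not known exactly. Their poses are not given: they have to be found in the camera images.
- gauge: fixed taper gauge: grey base plate 115 (x) x 300 (y) x 10 mm, origin at the middle of its length, on its underside. A straight steel fence (20 wide, 20 tall, top at z = +30 mm) runs along y; its slot-side face is the plane x = -20 mm. The slot lies on its +x side, between fence and rail, and narrows towards +y; at the wide -y end the base runs on 40 to 55 mm before the rail begins
- rail: rigid steel rail clamped at an angle on the base, 16 wide, 20 tall, 212 long. Origin at its pivot, on the slot-side face, on the base top; that face is its plane x = 0, y from -12 to +200 mm, its +y turned 0.14 to 0.18 rad from the gauge's +y towards the fence. A hard strip in that face stands 2 to 9 mm out into the slot: it is 36 to 46 mm wide at the pivot, and the pin wedges 65 to 155 mm beyond
- pin: steel master pin standing upright, 0.15 to 0.22 kg: plain land 24 mm in diameter from its foot to 40 mm up, thin neck, dark knurled handle 18 mm in diameter from 44 to 84 mm up with a green ring. Origin at the centre of its foot, z up. Pushed in with 10 to 14 N it stays wedged when let go; 20 N is too much, and pushing on only cocks it; several newtons back towards the wide end free it
- pointer (a joint): the brass pointer's slide along the fence, m: 0 at the narrow end, grows up to 0.14 as the pointer moves towards the wide end (gauge -y); about 1.2 N of friction, stays where it is left
- pointer_tip (a point): middle of the flat front face of the pointer's blade, which looks to the wide end (gauge -y) and crosses the slot 31 to 40 mm above the bench, above the rails; it moves along the line on which the pin's centre lies when the pin is against the fence
- pointer_grip (a point): the black upright thumb grip on the pointer, 14 (x) x 16 (y) mm, from 40 to 70 mm above the bench; the point is on its axis at 60 mm, 23 mm beyond the blade
- oil_can: blue oil can with a long spout, 64x64x140 mm, a bystander; origin at the centre of its underside
- caliper: steel vernier caliper lying flat, 68x168x10 mm, a bystander; origin at the centre of its underside
- clamp_c: red C-clamp lying flat, 110x99x14 mm, a bystander; origin at the centre of its underside
- tape_measure: yellow tape measure, 71x82x32 mm, a bystander; origin at the centre of its underside

How it is judged (in metres and radians):
On the way:
1. the pin stands in the slot, against the fence, pressed against the rail with at least 7 N, while the pointer is still clear of it (contact force between pin and rail above 7 N and x of pin in the frame of gauge between -0.0105 and -0.0065 m and z of pin in the frame of gauge below 0.014 m and horizontal distance between pointer_tip and pin above 0.025 m), for 0.2 s.
At the end, for the whole second after the job is handed in: The pin stands upright (within 3 degrees) on the base (within 4 mm), against the fence (within 1.5 mm) and still wedged against the rail (over 1 N), at rest; the blade is within 1.5 mm of the pin; nothing is held (contact force between pin and rail above 1 N and x of pin in the frame of gauge between -0.0105 and -0.0065 m and z of pin in the frame of gauge below 0.014 m and angle between pin's own z axis and vertical below 0.06 rad and horizontal distance between pointer_tip and pin below 0.0135 m and linear speed of pin below 0.01 m/s); the robot touches nothing.
It fails at once if the pin is forced: more than 20 N against the rail (contact force between pin and rail above 20 N).
It fails at once if the pin is cocked over in the slot: more than 0.07 rad (4 degrees) from upright while pressed against the rail (contact force between pin and rail above 2 N and angle between pin's own z axis and vertical above 0.07 rad).
It fails at once if a bystander (oil can, caliper, clamp, tape measure) is moved by more than 20 mm (distance of any of oil_can, caliper, clamp_c, tape_measure from where it was at the start of the episode above 0.02 m).
It also fails if it takes over 67 s, if anything falls off the work surface, if the arm or the gripper's body presses on something with over 40 N, if the wrist force passes 120 N, or if a joint passes its speed limit or range.

ROBOT

A 6-joint arm with a two-finger parallel gripper is mounted at the origin on a cart in front of the work surface, level with it; the furniture and walls round the work are solid. World frame = base frame: x ahead of the robot, y to its left, z up, the work surface at z = 0. Lengths are in mm, angles in rad, forces in N, time in s.
With the tool pointing down it reaches from about 275 to 1000 mm from the base axis. Payload 8.4 kg.
Tool frame: the origin (TCP) lies midway between the tips of the shut fingers; the grasp point (between the pads) lies 19 mm behind it; z points along the fingers, y is the line along which they close (so a half turn about z gives the same grasp; the last joint's range is limited). The gripper opens to 85 mm and grips with 20 to 120 N. Pads are 22 mm wide; open, the fingers measure 114 mm over their backs; the gripper's body (76 mm by 85 mm) begins 54 mm behind the grasp point. The pads swing forward as they close: fully open they stand 13 mm farther back than shut.
Start: joints at [1.296, 0.353, 1.633, -0, 1.155, -0.002], TCP at [168.392, 601.891, 231.281] pointing down, gripper open.
Joint ranges: [-2.63, 2.63], [-0.92, 2.1], [0.06, 2.66], [-1.3, 4.44], [0, 2.69], [-3.02, 3.02]. Speed limits (rad/s): [2.22, 2.22, 2.79, 3.14, 3.14, 3.14].

INTERFACE

Orientations are given as [roll, pitch, yaw] about the fixed x, y, z axes, in that order (R = Rz(yaw) Ry(pitch) Rx(roll)).
In Python, from rig import telemetry, optics, r gives the robot as it stands.
- The arm moves only by the tool play_rows, never from a script. Its arguments are lists of equal length, an entry for each row: "dp": the shift along the tool's x, y, z in units of 40 mm (1.0 is 40 mm), a list of three; "rot": the turn, a rotation vector about the tool's x, y, z in units of 6 degrees (1.0 is 6 degrees), a list of three. In form: {"dp": [[tx, ty, tz], ...], "rot": [[ax, ay, az], ...]}. A call has 1 to 5 rows; each row is the pose to reach, as a shift and turn from the pose commanded when the call began, along the tool's axes at that moment; what a row does not reach only later rows make up. A row lasts 1/12 s, in which the tool goes at most 41.7 mm and 7.16 degrees, less where a joint would pass 70% of its speed; a pose out of reach is approached as far as the arm can. A call with a gripper value outside its range is refused whole. "fingers" is the opening, from 0 (shut) to 1 (fully open), set as the call begins (left out, the last holds). The fingers move at their own pace and stop on an object; "grip_force" is the grip in N (left out, the last holds). Time passes only in rows, so rows that repeat a pose let the fingers close. It gives the time, the measured TCP pose, the force, the opening and the grip force at its end, in the units of the state.
- telemetry.sense(): the state, without advancing time (a new reading comes with each control period).
- optics.grab_frame(name): name is "scene" or "top" or "wrist"; returns a dict with "color" (400x640x3 uint8, red, green, blue), "mtx" (3x3 intrinsics, pixels), "R" (3x3) and "t" (3): a world point X has camera coordinates R X + t; the wrist camera has in their place "mount" (4x4, takes a point from camera to tool coordinates, whose origin is the TCP and whose axes are the flange's). Camera axes: x right, y down, z forward; pixel columns grow to the right and rows downward; lengths in mm; the calibration is good to about 2 mm. A picture is of the moment at which its call begins: read the wrist's pose just before it. There is no depth.
- r.sign_off(): hands the job in; it is judged then, once.
The state is a dict: "clock": time; "qpos": joint angles; "qvel": joint speeds; "joint_efforts": joint torques, N m; "eef_pos": TCP position; "tcp_rot": TCP orientation; "contact_force": force on the tool from outside, world axes, zero at the start; "wrist_torque": the same for the moment, N m; "opening": opening from 0.0 (shut) to 1.0 (fully open); "grasp_force": force on a finger pad.
Only numpy, scipy, OpenCV 4.12 (cv2) and the standard library are available. Lean on these libraries where they do the work, as an engineer would, in place of code of your own. Each camera call takes 0.05 s, during which the arm holds its last target. There are 200 camera calls.

## Working session

There is one attempt and no reset: what is moved stays moved. The work goes in short steps, Python scripts to look and compute and a tool call to move; the robot and the scene stay as the last step left them, time stands still between calls to the robot, and variables do not carry over. Pictures are saved under pics/ and viewed, at most 10 in all, crops included, and the job is handed in when it is done.

Besides the shell and the picture viewer there is one more tool, called after "Emit:" by a JSON object that holds its "name" and its "arguments". play_rows: Moves the arm, as the interface text tells. Its arguments: {"type":"object","properties":{"dp":{"type":"array"},"rot":{"type":"array"},"fingers":{"type":"number"},"grip_force":{"type":"number"}},"required":["dp","rot"]}

```bash
mkdir -p pics; python3 - <<'E'
from rig import telemetry, optics, r
import cv2,json
print(telemetry.sense())
for n in ["scene","top"]:
    f=optics.grab_frame(n); cv2.imwrite(f"pics/{n}0.png",f["color"][:,:,::-1])
    print(n,f["mtx"].tolist(),f["R"].tolist(),f["t"].tolist())
E
```

```text
{'clock': 0.0, 'qpos': array([ 1.29557231e+00,  3.53683741e-01,  1.63415964e+00, -1.05160639e-05,
        1.15516837e+00, -2.40234691e-03]), 'qvel': array([ 0.00107138,  0.00026196, -0.00070673, -0.00021004, -0.00299213,
       -0.0005647 ]), 'joint_efforts': array([ 1.24047103e-03, -6.05253625e+01, -3.42063510e+01,  1.20326531e-04,
        9.25629458e-03,  1.31503273e-05]), 'eef_pos': array([168.27950439, 601.41808238, 230.52852813]), 'tcp_rot': array([-3.14017354e+00,  6.20554594e-06,  2.86877524e+00]), 'contact_force': array([0.18995872, 0.95649163, 0.32661765]), 'wrist_torque': array([ 0.07926969, -0.05460623, -0.02894142]), 'grasp_force': 0.0, 'opening': 0.9991806037953315}
scene [[366.5888836946614, 0.0, 320.5275937527242], [0.0, 366.5888836946614, 196.63491877584715], [0.0, 0.0, 1.0]] [[0.4672306173668568, -0.8838067484064414, 0.024107709684235302], [-0.4526077225334931, -0.26251956379171804, -0.8521911335666729], [0.759501020208683, 0.38725845387523766, -0.5226749374172537]] [-244.3712267770041, 308.0584718450038, 921.3227688169869]
top [[404.4982538911866, 0.0, 324.89222899103544], [0.0, 404.4982538911866, 202.569922692741], [0.0, 0.0, 1.0]] [[0.20726532773116588, -0.9782228122327455, -0.011009702446062464], [-0.7673711665685499, -0.15558926008979362, -0.6220397695195488], [0.6067805012026304, 0.13737580490089582, -0.7829082395709702]] [-124.02227765539756, 427.28089807559513, 1281.119326485434]
```

View pics/scene0.png

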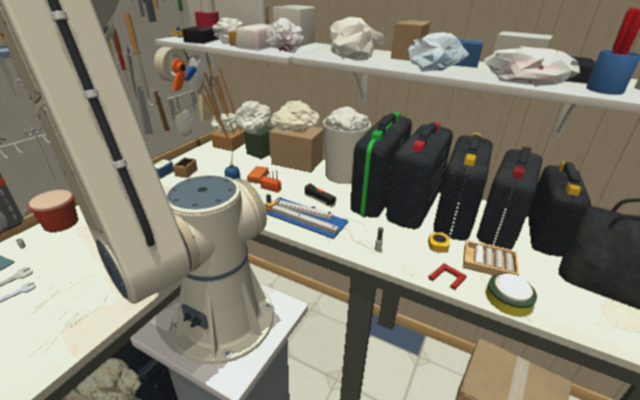

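View pics/top0.png

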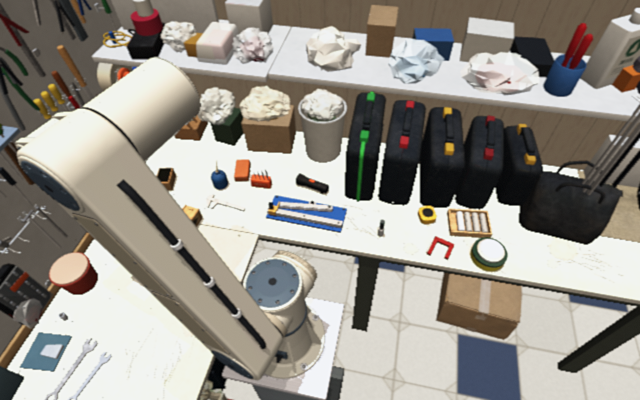

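The scene view shows the gauge (blue, about (307,215)) and the pin (about (379,240)). In the top view they are at (307,213) and (381,228), with the oil can and caliper to the left. I'll enlarge the top view and the scene view.

```bash
python3 - <<'E'
import cv2,numpy as np
a=cv2.imread("pics/top0.png")[190:240,260:394]; b=cv2.imread("pics/scene0.png")[185:260,255:389]
z=lambda i:cv2.resize(i,None,fx=5.9,fy=5.9/1.28,interpolation=cv2.INTER_CUBIC) 
z=lambda i:cv2.resize(i,None,fx=4.75,fy=4.75,interpolation=cv2.INTER_CUBIC)
im=np.vstack([z(a),z(b)]); print(im.shape); cv2.imwrite("pics/crop1.png",im)
E
```

```text
(594, 636, 3)
```

View pics/crop1.png

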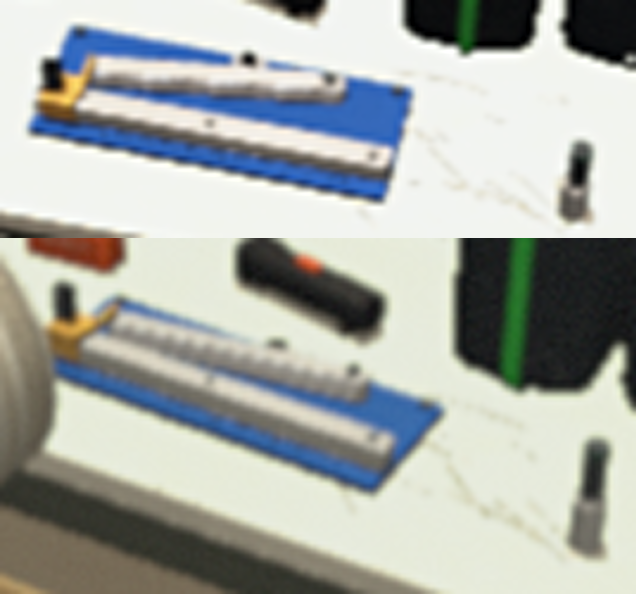

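Upper crop: the base plate's top corners are at (411,90), (384,198), (32,130) and (78,30). The wide end is on the right, the fence is near the robot, and the brass pointer is at the left end with its grip at (52,75). The pin stands at (574,213), with the top of its handle at (581,148).

```bash
cat > h.py <<'E'
import numpy as np,cv2
from scipy.spatial.transform import Rotation as Ro
from rig import telemetry, optics, r
def ray(f,uv,z,R=None,t=None):
    R=f["R"] if R is None else R; t=f["t"] if t is None else t
    d=np.linalg.inv(f["mtx"])@[uv[0],uv[1],1]; C=-R.T@t; d=R.T@d
    return C+d*(z-C[2])/d[2]
def wcam():
    s=telemetry.sense(); f=optics.grab_frame("wrist")
    T=np.eye(4); T[:3,:3]=Ro.from_euler('xyz',s["tcp_rot"]).as_matrix(); T[:3,3]=s["eef_pos"]
    M=T@np.array(f["mount"]); f["R"]=M[:3,:3].T; f["t"]=-f["R"]@M[:3,3]; f["s"]=s
    return f
def totool(s,p):  # world shift in tool axes
    return Ro.from_euler('xyz',s["tcp_rot"]).as_matrix().T@(np.array(p)-s["eef_pos"])
E
python3 - <<'E'
from h import *
np.set_printoptions(precision=1,suppress=True)
f=optics.grab_frame("top")
px=lambda c:(260+c[0]/4.75-.4,190+c[1]/4.75-.4)
P={}
for n,c,z in [("RF",(411,90),10),("RN",(384,198),5),("LN",(32,130),5),("LF",(78,30),10),("pinfoot",(574,213),0),("pintop",(581,148),84),("grip",(52,62),70),("fenceR_top_near",(388,160),30)]:
    P[n]=ray(f,px(c),z); print(n,P[n])
print(np.linalg.norm(P["RN"]-P["LN"]),np.linalg.norm(P["RF"]-P["LF"]),np.linalg.norm(P["RF"]-P["RN"]))
f=optics.grab_frame("scene")
px=lambda c:(255+c[0]/4.75-.4,185+(c[1]-237)/4.75-.4)
for n,c,z in [("RF",(442,410),10),("RN",(375,488),5),("pinfoot",(588,550),0),("pintop",(597,443),84),("grip",(66,287),70)]: print(n,ray(f,px(c),z))
s=telemetry.sense(); print(Ro.from_euler('xyz',s["tcp_rot"]).as_matrix()); w=wcam(); print(w["mount"],w["mtx"])
E
```

```text
RF [538. -98.  10.]
RN [431.  -95.5   5. ]
LN [439.6 198.8   5. ]
LF [545.1 189.9  10. ]
pinfoot [ 450.3 -244.9    0. ]
pintop [ 452.4 -241.8   84. ]
grip [463.  180.9  70. ]
fenceR_top_near [450.4 -94.6  30. ]
294.41190432786 288.0590171695354 107.19243536097474
RF [ 532.6 -101.9   10. ]
RN [430.5 -97.3   5. ]
pinfoot [ 446.7 -248.3    0. ]
pintop [ 451.  -243.4   84. ]
grip [458.2 176.6  70. ]
[[-1.   0.3 -0. ]
 [ 0.3  1.  -0. ]
 [ 0.  -0.  -1. ]]
[[  -0.    -1.    -0.3   78.1]
 [   1.    -0.    -0.     0.3]
 [   0.    -0.3    1.  -142.1]
 [   0.     0.     0.     1. ]] [[345.3   0.  315.6]
 [  0.  345.3 195.3]
 [  0.    0.    1. ]]
```

Emit:
{"name": "play_rows", "arguments": {"dp": [[-0.65, -0.73, -0.08], [-1.3, -1.46, -0.16], [-1.95, -2.19, -0.24], [-2.6, -2.92, -0.32], [-3.25, -3.65, -0.4]], "rot": [[0, 0, -0.46], [0, 0, -0.92], [0, 0, -1.38], [0, 0, -1.84], [0, 0, -2.3]], "fingers": 0.7}}

```text
clock: 0.67
eef_pos: [254.5, 424.5, 247.3]
tcp_rot: [-3.141, 0.0, 3.113]
contact_force: [0.1, -0.1, 0.1]
opening: 0.696
grasp_force: 0.0
```

Emit:
{"name": "play_rows", "arguments": {"dp": [[-0.45, -0.86, -0.07], [-0.9, -1.72, -0.14], [-1.35, -2.58, -0.21], [-1.8, -3.44, -0.28], [-2.25, -4.3, -0.35]], "rot": [[0, 0, 0], [0, 0, 0], [0, 0, 0], [0, 0, 0], [0, 0, 0]]}}

```text
clock: 1.08
eef_pos: [339.0, 249.8, 261.6]
tcp_rot: [3.141, 0.0, 3.11]
contact_force: [1.1, -0.3, -0.5]
opening: 0.698
grasp_force: 0.0
```

Emit:
{"name": "play_rows", "arguments": {"dp": [[-0.45, -0.86, -0.07], [-0.9, -1.72, -0.14], [-1.35, -2.58, -0.21], [-1.8, -3.44, -0.28], [-2.25, -4.3, -0.35]], "rot": [[0, 0, 0], [0, 0, 0], [0, 0, 0], [0, 0, 0], [0, 0, 0]]}}

```text
clock: 1.5
eef_pos: [423.6, 74.8, 275.7]
tcp_rot: [3.141, 0.001, 3.11]
contact_force: [0.3, 0.9, 1.1]
opening: 0.697
grasp_force: 0.0
```

Emit:
{"name": "play_rows", "arguments": {"dp": [[-0.45, -0.86, 0], [-0.9, -1.72, 0], [-0.9, -1.72, 0], [-0.9, -1.72, 0]], "rot": [[0, 0, 0], [0, 0, 0], [0, 0, 0], [0, 0, 0]]}}

```text
clock: 1.83
eef_pos: [457.4, 5.1, 275.1]
tcp_rot: [3.142, -0.0, 3.106]
contact_force: [-0.5, 0.5, 0.8]
opening: 0.7
grasp_force: 0.0
```

```bash
python3 - <<'E'
from h import *
import pickle
w=wcam(); pickle.dump(w,open("w1.pkl","wb")); print(w["s"]["eef_pos"],w["s"]["tcp_rot"],w["s"]["qpos"])
cv2.imwrite("pics/w1.png",w["color"][:,:,::-1])
E
```

```text
[457.35893423   5.05015881 275.13836491] [ 3.14156514e+00 -3.04514859e-04  3.10563367e+00] [ 7.73148478e-03  4.14123203e-02  1.92338963e+00  4.41714749e-05
  1.17709372e+00 -1.52712280e+00]
```

View pics/w1.png

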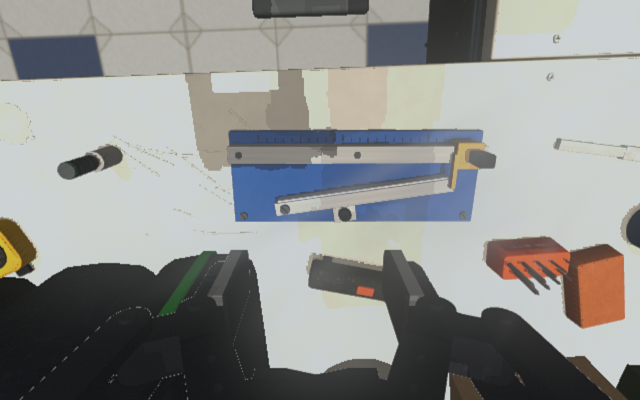

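The wrist view shows the gauge with base corners near (229,131), (483,130), (472,220) and (235,221). The fence is the upper bar, the rail the lower one, and the pointer is at (465,158). The pin's foot is at (112,155). I'll enlarge it.

```bash
python3 - <<'E'
import cv2,numpy as np
i=cv2.imread("pics/w1.png"); z=lambda a:cv2.resize(a,(800,300),interpolation=cv2.INTER_CUBIC)
cv2.imwrite("pics/crop2.png",np.vstack([z(i[125:230,220:500]),z(i[125:185,40:200])]))
E
```

```text
(no output)
```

View pics/crop2.png

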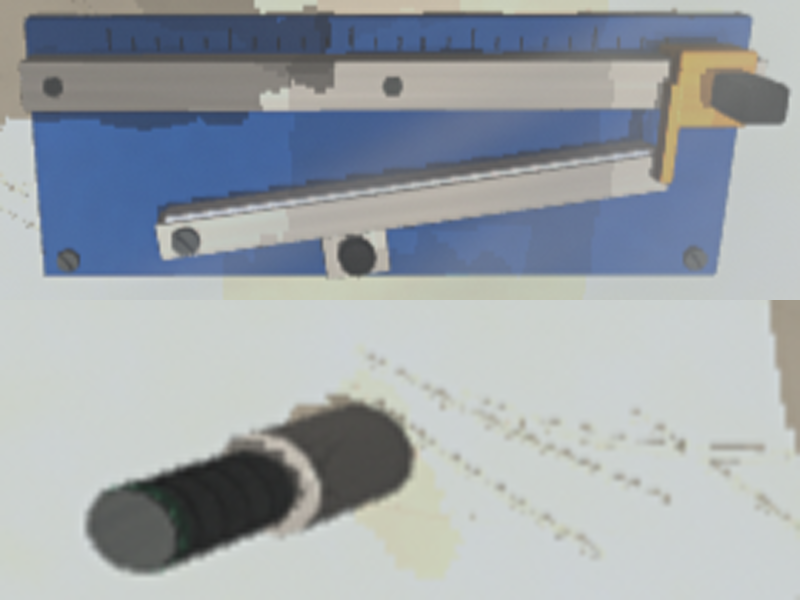

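```bash
python3 - <<'E'
from h import *
import pickle
np.set_printoptions(precision=1,suppress=True)
w=pickle.load(open("w1.pkl","rb"))
A=lambda x,y:(220+x/2.857-.3,125+y/2.857-.3); B=lambda x,y:(40+x/5-.4,125+(y-300)/5-.4)
q={}
for n,uv,z in [("TL",A(25,17),10),("TR",A(750,15),10),("BR",A(716,273),10),("BL",A(44,275),10),("fL",A(22,111),30),("fR",A(670,107),30),("blade",A(663,130),40),("grip",A(765,97),70),("railL",A(160,222),30),("pintop",B(134,530),84),("pinmid",B(285,480),44),("pinR",B(413,450),6)]:
    q[n]=ray(w,uv,z); print(n,q[n])
print(np.arctan2(*(q["fR"]-q["fL"])[:2]),np.arctan2(*(q["TR"]-q["TL"])[:2]),np.arctan2(*(q["BR"]-q["BL"])[:2]))
E
```

```text
TL [426.5 -95.5  10. ]
TR [436.4 200.7  10. ]
BR [549.7 198.1  10. ]
BL [539.8 -99.9  10. ]
fL [461.3 -95.8  30. ]
fR [469.  163.3  30. ]
blade [475.8 157.3  40. ]
grip [457.3 180.9  70. ]
railL [510.1 -44.   30. ]
pintop [ 451.2 -241.6   84. ]
pinmid [ 449.8 -235.5   44. ]
pinR [ 450.8 -227.7    6. ]
0.029923390347758694 0.03351061714053548 0.032963789285736234
```

Emit:
{"name": "play_rows", "arguments": {"dp": [[0, -0.9, 0.4], [0, -1.8, 0.8], [0, -2.7, 1.2], [0, -3.6, 1.6], [-0.05, -4.5, 2.0]], "rot": [[0, 0, -0.04], [0, 0, -0.04], [0, 0, -0.04], [0, 0, -0.04], [0, 0, -0.04]]}}

```text
clock: 2.3
eef_pos: [452.7, -172.9, 194.8]
tcp_rot: [3.141, 0.0, 3.116]
contact_force: [1.1, 0.5, -0.8]
opening: 0.701
grasp_force: 0.0
```

Emit:
{"name": "play_rows", "arguments": {"dp": [[0, -0.8, 0.4], [0, -1.63, 0.8], [0, -1.63, 1.0], [0, -1.63, 1.0]], "rot": [[0, 0, 0], [0, 0, 0], [0, 0, 0], [0, 0, 0]]}}

```text
clock: 2.63
eef_pos: [450.3, -237.6, 153.5]
tcp_rot: [3.14, -0.003, 3.113]
contact_force: [-0.9, -0.1, -0.2]
opening: 0.701
grasp_force: 0.0
```

```bash
python3 - <<'E'
from h import *
import pickle
w=wcam(); pickle.dump(w,open("w2.pkl","wb")); print(w["s"]["eef_pos"],w["s"]["tcp_rot"])
cv2.imwrite("pics/w2.png",w["color"][:,:,::-1])
E
```

```text
[ 450.3133108  -237.55767069  153.46047062] [ 3.13974815e+00 -3.03009651e-03  3.11285196e+00]
```

View pics/w2.png

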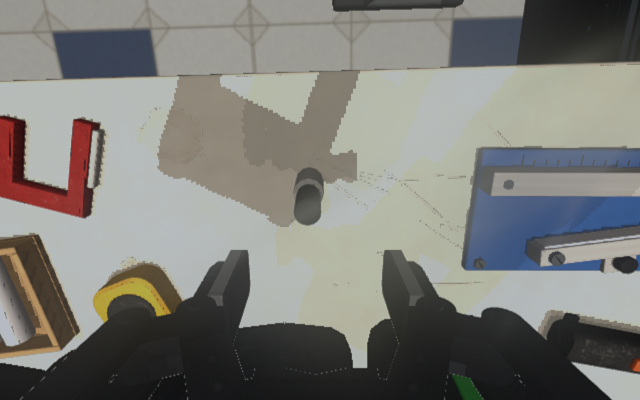

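The pin is centred between the fingers. Its handle top is near (306,211) and its foot near (309,176). The clamp and tape measure are well to the left.

```bash
python3 - <<'E'
from h import *
import pickle
w=pickle.load(open("w2.pkl","rb"))
for uv,z in [((306,211),84),((309,190),40),((481,149),10),((462,268),10),((491,195),30)]: print(ray(w,uv,z))
for p in [(450.5,-240,45)]: print(totool(w["s"],p)/40)
E
```

```text
[ 450.26890271 -243.44995734   84.        ]
[ 449.18053684 -242.18153056   40.        ]
[426.73409489 -98.46556316  10.        ]
[ 538.08734074 -103.28362052   10.        ]
[460.72380903 -95.64120942  30.        ]
[-0.01463602 -0.06590013  2.71136292]
```

Emit:
{"name": "play_rows", "arguments": {"dp": [[0, -0.12, 0.7], [0, -0.12, 1.4], [0, -0.12, 2.1], [0, -0.12, 2.73], [0, -0.12, 2.73]], "rot": [[0, 0, 0], [0, 0, 0], [0, 0, 0], [0, 0, 0], [0, 0, 0]]}}

```text
clock: 3.1
eef_pos: [449.4, -239.9, 43.3]
tcp_rot: [3.139, -0.005, 3.116]
contact_force: [-1.0, 0.7, -0.6]
opening: 0.7
grasp_force: 0.0
```

Emit:
{"name": "play_rows", "arguments": {"dp": [[0, 0, 0], [0, 0, 0], [0, 0, 0], [0, 0, 0], [0, 0, 0]], "rot": [[0, 0, 0], [0, 0, 0], [0, 0, 0], [0, 0, 0], [0, 0, 0]], "fingers": 0, "grip_force": 30}}

```text
clock: 3.52
eef_pos: [452.6, -243.4, 48.1]
tcp_rot: [-3.141, 0.003, 3.114]
contact_force: [-0.1, 3.2, 8.3]
opening: 0.204
grasp_force: 29.0
```

Emit:
{"name": "play_rows", "arguments": {"dp": [[0, 0, 0], [0, 0, 0], [0, 0, 0]], "rot": [[0, 0, 0], [0, 0, 0], [0, 0, 0]]}}

```text
clock: 3.77
eef_pos: [452.6, -243.4, 48.1]
tcp_rot: [-3.141, 0.003, 3.113]
contact_force: [0.9, 2.9, 8.6]
opening: 0.201
grasp_force: 29.1
```

Emit:
{"name": "play_rows", "arguments": {"dp": [[0, 0, -0.4], [0, 0, -0.8], [0, 0, -1.0], [0, 0, -1.0], [0, 0, -1.0]], "rot": [[0, 0, 0], [0, 0, 0], [0, 0, 0], [0, 0, 0], [0, 0, 0]]}}

```text
clock: 4.18
eef_pos: [451.7, -243.4, 86.8]
tcp_rot: [-3.141, 0.002, 3.114]
contact_force: [0.1, 0.1, -2.6]
opening: 0.198
grasp_force: 29.8
```

```bash
python3 - <<'E'
from h import *
w=wcam(); s=w["s"]; print(s["eef_pos"],s["tcp_rot"],s["contact_force"],s["wrist_torque"])
print([totool(s,p)/40 for p in [(477.5,-78,83)]])
i=w["color"][:,:,::-1]; cv2.imwrite("pics/w3.png",i[120:400])
E
```

```text
[ 451.68491372 -243.40510312   86.76018653] [-3.14076771e+00  1.65368260e-03  3.11370893e+00] [ 0.09822325  0.10806246 -2.59192974] [-0.01816849  0.01925904  0.05579268]
[array([-0.52968227,  4.15159019,  0.09145594])]
```

View pics/w3.png

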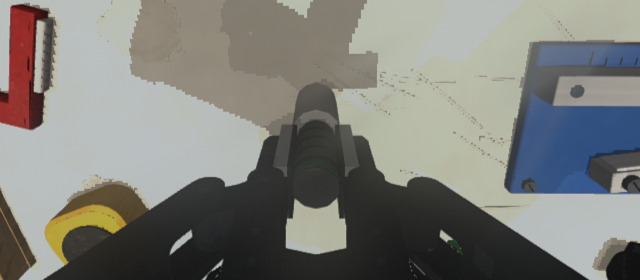

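Emit:
{"name": "play_rows", "arguments": {"dp": [[-0.13, 0.85, 0], [-0.26, 1.7, 0], [-0.4, 2.55, 0], [-0.53, 3.4, 0], [-0.66, 4.25, 0]], "rot": [[0, 0, 0], [0, 0, 0], [0, 0, 0], [0, 0, 0], [0, 0, 0]]}}

```text
clock: 4.65
eef_pos: [481.8, -72.4, 85.2]
tcp_rot: [3.141, -0.001, 3.113]
contact_force: [1.9, 0.0, -2.6]
opening: 0.201
grasp_force: 30.0
```

Emit:
{"name": "play_rows", "arguments": {"dp": [[0, 0, 0.3], [0, 0, 0.6], [0, 0, 0.6], [0, 0, 0.6]], "rot": [[0, 0, 0], [0, 0, 0], [0, 0, 0], [0, 0, 0]]}}

```text
clock: 4.98
eef_pos: [481.3, -73.7, 61.1]
tcp_rot: [3.141, -0.003, 3.114]
contact_force: [-0.4, -0.3, -1.7]
opening: 0.201
grasp_force: 30.1
```

```bash
python3 - <<'E'
from h import *
w=wcam(); s=w["s"]; print(s["eef_pos"],s["tcp_rot"],s["contact_force"],s["wrist_torque"])
f=optics.grab_frame("top")["color"][195:245,265:345,::-1];g=optics.grab_frame("scene")["color"][185:245,255:351,::-1]
a=cv2.resize(w["color"][100:340,200:520,::-1],(800,600))
i=np.hstack([cv2.resize(w["color"][100:340,170:490,::-1],(480,360)),cv2.resize(g,(320,360))])
cv2.imwrite("pics/w4.png",i)
E
```

```text
[481.29228341 -73.71078829  61.07583888] [ 3.14127600e+00 -2.81420736e-03  3.11413445e+00] [-0.43860735 -0.31321094 -1.68798206] [ 0.01093333 -0.04171229  0.01653413]
```

View pics/w4.png

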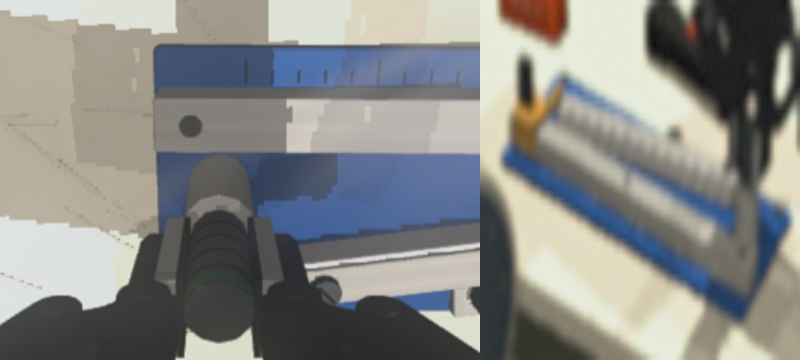

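The pin hangs just above the base beside the fence, in the clear wide end. Next I lower it until the foot touches.

Emit:
{"name": "play_rows", "arguments": {"dp": [[0, 0, 0.04], [0, 0, 0.08], [0, 0, 0.12], [0, 0, 0.12]], "rot": [[0, 0, 0], [0, 0, 0], [0, 0, 0], [0, 0, 0]]}}

```text
clock: 5.47
eef_pos: [482.8, -74.3, 58.1]
tcp_rot: [-3.141, 0.001, 3.113]
contact_force: [-1.9, -0.6, 10.0]
opening: 0.203
grasp_force: 31.3
```

Emit:
{"name": "play_rows", "arguments": {"dp": [[0, 0, -0.03], [0.05, 0, -0.03], [0.1, 0, -0.03], [0.12, 0, -0.03], [0.12, 0, -0.03]], "rot": [[0, 0, 0], [0, 0, 0], [0, 0, 0], [0, 0, 0], [0, 0, 0]]}}

```text
clock: 5.88
eef_pos: [477.0, -73.8, 58.3]
tcp_rot: [3.141, -0.001, 3.114]
contact_force: [-0.1, -0.5, -1.9]
opening: 0.2
grasp_force: 30.3
```

Emit:
{"name": "play_rows", "arguments": {"dp": [[0.025, 0, 0], [0.05, 0, 0], [0.05, 0, 0]], "rot": [[0, 0, 0], [0, 0, 0], [0, 0, 0]]}}

```text
clock: 6.13
eef_pos: [475.4, -73.8, 58.4]
tcp_rot: [-3.142, -0.0, 3.114]
contact_force: [-0.8, 0.2, -2.5]
opening: 0.198
grasp_force: 30.3
```

Emit:
{"name": "play_rows", "arguments": {"dp": [[0.025, 0, 0], [0.05, 0, 0], [0.05, 0, 0]], "rot": [[0, 0, 0], [0, 0, 0], [0, 0, 0]]}}

```text
clock: 6.38
eef_pos: [474.7, -73.8, 58.7]
tcp_rot: [-3.141, 0.002, 3.114]
contact_force: [4.7, 0.9, -3.6]
opening: 0.201
grasp_force: 29.9
```

Emit:
{"name": "play_rows", "arguments": {"dp": [[-0.015, 0.2, 0.01], [-0.017, 0.5, 0.01], [-0.019, 0.8, 0.01], [-0.02, 1.1, 0.01], [-0.02, 1.1, 0.01]], "rot": [[0, 0, 0], [0, 0, 0], [0, 0, 0], [0, 0, 0], [0, 0, 0]]}}

```text
clock: 6.8
eef_pos: [476.3, -27.5, 58.3]
tcp_rot: [3.141, 0.001, 3.115]
contact_force: [4.5, 2.2, -1.9]
opening: 0.203
grasp_force: 30.2
```

Emit:
{"name": "play_rows", "arguments": {"dp": [[-0.015, 0.25, 0], [-0.017, 0.5, 0], [-0.019, 0.75, 0], [-0.02, 1.0, 0], [-0.02, 1.0, 0]], "rot": [[0, 0, 0], [0, 0, 0], [0, 0, 0], [0, 0, 0], [0, 0, 0]]}}

```text
clock: 7.22
eef_pos: [477.8, 12.2, 58.2]
tcp_rot: [3.141, 0.0, 3.115]
contact_force: [3.7, 1.9, -1.4]
opening: 0.2
grasp_force: 30.3
```

```bash
python3 - <<'E'
from h import *
import pickle
w=pickle.load(open("w1.pkl","rb"))
A=lambda x,y:(220+x/2.857-.3,125+y/2.857-.3)
R=lambda x,y,z:ray(w,A(x,y),z)
F=[R(22,111,30),R(670,107,30)]
for n,a,b in [("dark top",(165,207),(650,143)),("light line",(165,217),(650,152))]:
  for z in (30,20):
    P=[R(*a,z),R(*b,z)]; d=(F[1]-F[0])[:2]; d/=np.linalg.norm(d); nn=np.array([d[1],-d[0]])
    g=[(p-F[0])[:2]@nn for p in P]; y=[p[1] for p in P]
    print(n,z,g,y,"pin y at wedge",y[0]+(g[0]-24.2)/(g[0]-g[1])*(y[1]-y[0]))
E
```

```text
dark top 30 [np.float64(40.76817199984398), np.float64(14.787734476677551)] [np.float64(-41.4277791334961), np.float64(156.473515682578)] pin y at wedge 84.7772814464432
dark top 20 [np.float64(44.014031808980704), np.float64(17.362696051465882)] [np.float64(-42.708224398171865), np.float64(160.30351665842366)] pin y at wedge 108.22158758161709
light line 30 [np.float64(45.122490878170694), np.float64(18.550422392715898)] [np.float64(-41.7318433286128), np.float64(156.77295286262932)] pin y at wedge 114.56817485995285
light line 20 [np.float64(48.480793168102984), np.float64(21.222548639077726)] [np.float64(-43.02014050615378), np.float64(160.61068626696914)] pin y at wedge 138.367842210898
```

Emit:
{"name": "play_rows", "arguments": {"dp": [[-0.01, 0.25, 0], [-0.013, 0.5, 0], [-0.016, 0.75, 0], [-0.02, 1.0, 0], [-0.02, 1.0, 0]], "rot": [[0, 0, 0], [0, 0, 0], [0, 0, 0], [0, 0, 0], [0, 0, 0]]}}

```text
clock: 7.63
eef_pos: [479.3, 51.9, 58.1]
tcp_rot: [3.141, -0.0, 3.114]
contact_force: [1.9, 3.9, 1.5]
opening: 0.2
grasp_force: 30.7
```

Emit:
{"name": "play_rows", "arguments": {"dp": [[0, 0.05, 0], [0, 0.1, 0], [0, 0.15, 0], [0, 0.2, 0], [0, 0.2, 0]], "rot": [[0, 0, 0], [0, 0, 0], [0, 0, 0], [0, 0, 0], [0, 0, 0]]}}

```text
clock: 8.05
eef_pos: [479.5, 58.1, 58.1]
tcp_rot: [-3.142, -0.0, 3.114]
contact_force: [1.9, -2.5, 2.4]
opening: 0.203
grasp_force: 30.7
```

Emit:
{"name": "play_rows", "arguments": {"dp": [[0, 0.05, -0.01], [0, 0.1, -0.01], [0, 0.1, -0.01]], "rot": [[0, 0, 0], [0, 0, 0], [0, 0, 0]]}}

```text
clock: 8.3
eef_pos: [479.6, 62.5, 58.3]
tcp_rot: [3.141, -0.0, 3.114]
contact_force: [2.6, -0.1, -1.6]
opening: 0.203
grasp_force: 30.2
```

Still sliding freely, so I creep on.

Emit:
{"name": "play_rows", "arguments": {"dp": [[0, 0.05, 0], [0, 0.1, 0], [0, 0.15, 0], [0, 0.15, 0]], "rot": [[0, 0, 0], [0, 0, 0], [0, 0, 0], [0, 0, 0]]}}

```text
clock: 8.63
eef_pos: [479.8, 68.6, 58.4]
tcp_rot: [3.141, -0.0, 3.114]
contact_force: [1.9, -0.9, -1.6]
opening: 0.198
grasp_force: 30.2
```

Emit:
{"name": "play_rows", "arguments": {"dp": [[0, 0.05, 0], [0, 0.1, 0], [0, 0.1, 0]], "rot": [[0, 0, 0], [0, 0, 0], [0, 0, 0]]}}

```text
clock: 8.88
eef_pos: [480.0, 72.5, 58.5]
tcp_rot: [3.141, -0.0, 3.114]
contact_force: [2.2, 0.3, -2.4]
opening: 0.2
grasp_force: 30.2
```

Emit:
{"name": "play_rows", "arguments": {"dp": [[0, 0.05, 0], [0, 0.1, 0], [0, 0.1, 0]], "rot": [[0, 0, 0], [0, 0, 0], [0, 0, 0]]}}

```text
clock: 9.13
eef_pos: [480.1, 76.5, 58.5]
tcp_rot: [3.141, -0.0, 3.114]
contact_force: [1.4, -0.2, -1.7]
opening: 0.204
grasp_force: 30.2
```

Emit:
{"name": "play_rows", "arguments": {"dp": [[0, 0.05, 0], [0, 0.1, 0], [0, 0.1, 0]], "rot": [[0, 0, 0], [0, 0, 0], [0, 0, 0]]}}

```text
clock: 9.38
eef_pos: [480.2, 80.5, 58.5]
tcp_rot: [3.141, -0.0, 3.114]
contact_force: [1.6, 0.3, -1.7]
opening: 0.203
grasp_force: 30.2
```

Emit:
{"name": "play_rows", "arguments": {"dp": [[0, 0.05, 0], [0, 0.1, 0], [0, 0.1, 0]], "rot": [[0, 0, 0], [0, 0, 0], [0, 0, 0]]}}

```text
clock: 9.63
eef_pos: [480.4, 84.5, 58.5]
tcp_rot: [3.141, 0.0, 3.114]
contact_force: [2.5, 0.5, -1.4]
opening: 0.204
grasp_force: 30.2
```

Emit:
{"name": "play_rows", "arguments": {"dp": [[0, 0.04, 0], [0, 0.08, 0], [0, 0.08, 0]], "rot": [[0, 0, 0], [0, 0, 0], [0, 0, 0]]}}

```text
clock: 9.88
eef_pos: [480.5, 87.6, 58.5]
tcp_rot: [3.142, 0.0, 3.114]
contact_force: [2.2, 0.9, -2.3]
opening: 0.203
grasp_force: 30.2
```

Emit:
{"name": "play_rows", "arguments": {"dp": [[0, 0.04, 0], [0, 0.08, 0], [0, 0.08, 0]], "rot": [[0, 0, 0], [0, 0, 0], [0, 0, 0]]}}

```text
clock: 10.13
eef_pos: [480.6, 90.8, 58.5]
tcp_rot: [3.142, 0.0, 3.114]
contact_force: [1.8, 0.5, -2.4]
opening: 0.2
grasp_force: 30.2
```

Emit:
{"name": "play_rows", "arguments": {"dp": [[0, 0.04, 0], [0, 0.08, 0], [0, 0.08, 0]], "rot": [[0, 0, 0], [0, 0, 0], [0, 0, 0]]}}

```text
clock: 10.38
eef_pos: [480.7, 94.0, 58.5]
tcp_rot: [3.141, 0.0, 3.114]
contact_force: [1.7, 0.6, -1.7]
opening: 0.201
grasp_force: 30.2
```

Emit:
{"name": "play_rows", "arguments": {"dp": [[0, 0.04, 0], [0, 0.08, 0], [0, 0.08, 0]], "rot": [[0, 0, 0], [0, 0, 0], [0, 0, 0]]}}

```text
clock: 10.63
eef_pos: [480.8, 97.2, 58.5]
tcp_rot: [3.141, 0.0, 3.114]
contact_force: [2.6, -0.4, -2.1]
opening: 0.199
grasp_force: 30.2
```

Emit:
{"name": "play_rows", "arguments": {"dp": [[0, 0.04, 0], [0, 0.08, 0], [0, 0.08, 0]], "rot": [[0, 0, 0], [0, 0, 0], [0, 0, 0]]}}

```text
clock: 10.88
eef_pos: [480.8, 100.4, 58.5]
tcp_rot: [3.141, 0.0, 3.114]
contact_force: [2.6, -0.4, -2.1]
opening: 0.198
grasp_force: 30.2
```

Emit:
{"name": "play_rows", "arguments": {"dp": [[0, 0.04, 0], [0, 0.08, 0], [0, 0.08, 0]], "rot": [[0, 0, 0], [0, 0, 0], [0, 0, 0]]}}

```text
clock: 11.13
eef_pos: [481.0, 103.6, 58.5]
tcp_rot: [3.141, 0.0, 3.114]
contact_force: [2.5, 0.1, -2.8]
opening: 0.201
grasp_force: 30.2
```

Emit:
{"name": "play_rows", "arguments": {"dp": [[0, 0.04, 0], [0, 0.08, 0], [0, 0.08, 0]], "rot": [[0, 0, 0], [0, 0, 0], [0, 0, 0]]}}

```text
clock: 11.38
eef_pos: [481.0, 106.8, 58.5]
tcp_rot: [3.141, 0.0, 3.114]
contact_force: [2.3, -0.7, -1.8]
opening: 0.201
grasp_force: 30.2
```

Emit:
{"name": "play_rows", "arguments": {"dp": [[0, 0.04, 0], [0, 0.08, 0], [0, 0.08, 0]], "rot": [[0, 0, 0], [0, 0, 0], [0, 0, 0]]}}

```text
clock: 11.63
eef_pos: [481.0, 109.4, 58.5]
tcp_rot: [-3.141, -0.0, 3.114]
contact_force: [2.0, -4.5, -1.6]
opening: 0.199
grasp_force: 30.5
```

Emit:
{"name": "play_rows", "arguments": {"dp": [[0, 0.04, 0], [0, 0.08, 0], [0, 0.08, 0]], "rot": [[0, 0, 0], [0, 0, 0], [0, 0, 0]]}}

```text
clock: 11.88
eef_pos: [480.8, 111.7, 58.4]
tcp_rot: [-3.139, -0.001, 3.115]
contact_force: [3.1, -10.7, 0.1]
opening: 0.2
grasp_force: 32.7
```

Emit:
{"name": "play_rows", "arguments": {"dp": [[0, 0, 0], [0, 0, 0], [0, 0, 0]], "rot": [[0, 0, 0], [0, 0, 0], [0, 0, 0]], "grip_force": 60}}

```text
clock: 12.13
eef_pos: [480.9, 111.7, 58.4]
tcp_rot: [-3.139, -0.001, 3.115]
contact_force: [2.8, -10.8, 0.3]
opening: 0.195
grasp_force: 58.5
```

```bash
python3 - <<'E'
from h import *
w=wcam(); s=w["s"]; print(s["eef_pos"],s["tcp_rot"],s["contact_force"],s["wrist_torque"])
f=optics.grab_frame("top")["color"][185:235,265:331,::-1]
i=np.hstack([cv2.resize(w["color"][100:340,200:400,::-1],(480,576)),cv2.resize(f,(320,242)).repeat(1,0) if 0 else cv2.resize(f,(320,576))])
cv2.imwrite("pics/w5.png",i)
E
```

```text
[480.85823961 111.67670013  58.41124623] [-3.13948452e+00 -6.88251300e-04  3.11466907e+00] [  2.78188166 -10.81926785   0.26116765] [-2.2673048  -0.68735712 -0.10151832]
```

View pics/w5.png

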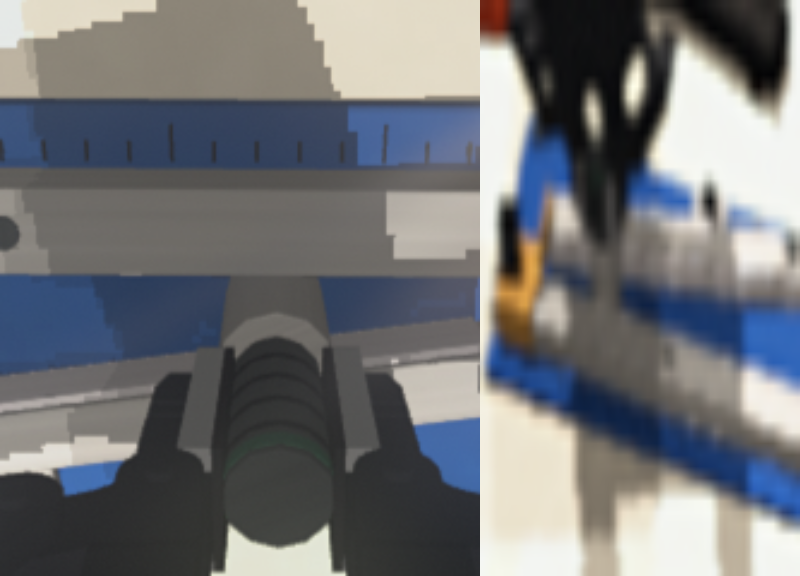

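The pin looks upright and centred in the pads, against fence and rail, with about 11 N of push. I add a slight nudge, hold, then relax the push before letting go.

Emit:
{"name": "play_rows", "arguments": {"dp": [[0, 0.015, 0], [0, 0.015, 0], [0, 0.015, 0], [0, 0.015, 0]], "rot": [[0, 0, 0], [0, 0, 0], [0, 0, 0], [0, 0, 0]]}}

```text
clock: 12.57
eef_pos: [480.8, 111.9, 58.4]
tcp_rot: [-3.139, -0.001, 3.115]
contact_force: [4.2, -13.7, -0.3]
opening: 0.195
grasp_force: 58.7
```

Emit:
{"name": "play_rows", "arguments": {"dp": [[0, -0.02, 0], [0, -0.05, 0], [0, -0.07, 0], [0, -0.07, 0]], "rot": [[0, 0, 0], [0, 0, 0], [0, 0, 0], [0, 0, 0]]}}

```text
clock: 12.9
eef_pos: [481.0, 110.9, 58.4]
tcp_rot: [3.141, -0.0, 3.113]
contact_force: [2.1, -0.1, -3.1]
opening: 0.195
grasp_force: 58.6
```

Emit:
{"name": "play_rows", "arguments": {"dp": [[0, 0, 0], [0, 0, 0], [0, 0, 0], [0, 0, 0]], "rot": [[0, 0, 0], [0, 0, 0], [0, 0, 0], [0, 0, 0]], "fingers": 0.5}}

```text
clock: 13.23
eef_pos: [480.8, 110.8, 58.5]
tcp_rot: [-3.142, -0.001, 3.114]
contact_force: [-0.2, -1.2, -0.3]
opening: 0.497
grasp_force: 0.0
```

Emit:
{"name": "play_rows", "arguments": {"dp": [[0, 0, -0.4], [0, 0, -1.0], [0, 0, -1.6], [0, 0, -2.2], [0, 0, -2.2]], "rot": [[0, 0, 0], [0, 0, 0], [0, 0, 0], [0, 0, 0], [0, 0, 0]]}}

```text
clock: 13.65
eef_pos: [483.4, 111.4, 150.5]
tcp_rot: [3.14, 0.006, 3.114]
contact_force: [0.7, 0.5, 0.4]
opening: 0.499
grasp_force: 0.0
```

```bash
python3 - <<'E'
from h import *
import pickle
w=wcam(); pickle.dump(w,open("w6.pkl","wb")); s=w["s"]; print(s["eef_pos"],s["tcp_rot"],s["contact_force"])
cv2.imwrite("pics/w6.png",cv2.resize(w["color"][90:290,240:500,::-1],(780,600),interpolation=cv2.INTER_CUBIC))
E
```

```text
[483.43593539 111.38590234 150.54595885] [3.14000957 0.00585405 3.11394943] [0.65773447 0.45042996 0.41808749]
```

View pics/w6.png

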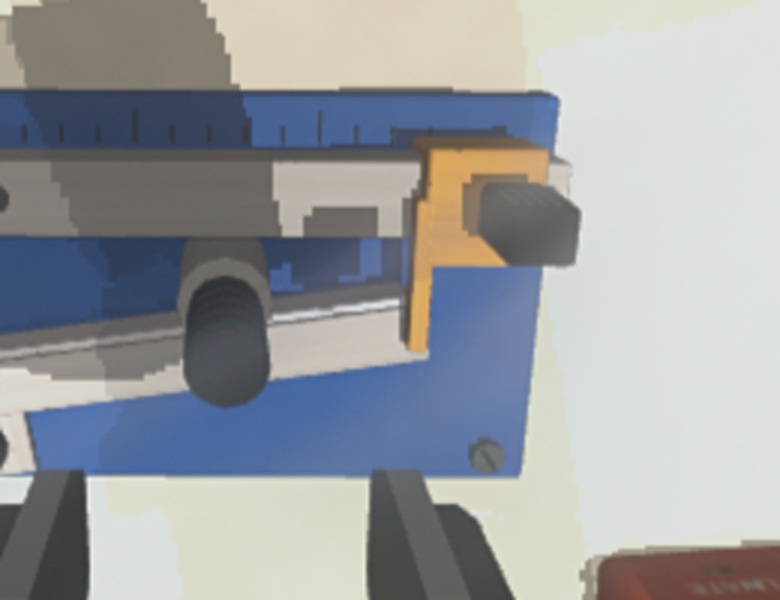

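The pin stands upright and wedged, with its handle top near (226,375) in the crop. The pointer is untouched at the narrow end, with its blade at x≈410 and its grip top near (545,228).

```bash
python3 - <<'E'
from h import *
import pickle
w=pickle.load(open("w6.pkl","rb"))
c=lambda x,y:(240+x/3-.3,90+y/3-.3)
for n,uv,z in [("griptop",c(545,228),70),("gripbase",c(490,205),40),("blade top",c(413,300),40),("pintop",c(226,365),94),("pin at 54",c(224,285),54),("fenceedge",c(300,237),30),("baseR",c(558,100),10)]: print(n,ray(w,uv,z))
E
```

```text
griptop [458.50531531 182.1494287   70.        ]
gripbase [459.56547078 177.39904165  40.        ]
blade top [483.65114687 159.02603879  40.        ]
pintop [479.54901677 111.48554507  94.        ]
pin at 54 [474.21531185 111.15214406  54.        ]
fenceedge [468.81348161 131.00908832  30.        ]
baseR [437.94090091 201.78068643  10.        ]
```

Emit:
{"name": "play_rows", "arguments": {"dp": [[0.2, 0.65, 0], [0.4, 1.3, 0], [0.6, 1.95, 0], [0.65, 2.55, 0], [0.65, 2.55, 0]], "rot": [[0, 0, 0], [0, 0, 0], [0, 0, 0], [0, 0, 0], [0, 0, 0]], "fingers": 0, "grip_force": 30}}

```text
clock: 14.12
eef_pos: [457.2, 216.5, 145.7]
tcp_rot: [3.141, -0.001, 3.116]
contact_force: [0.4, -0.1, 0.5]
opening: 0.006
grasp_force: 0.0
```

Emit:
{"name": "play_rows", "arguments": {"dp": [[0, 0, 0], [0, 0, 0.6], [0, 0, 1.2], [0, 0, 1.8], [0, 0, 1.8]], "rot": [[0, 0, 0], [0, 0, 0], [0, 0, 0], [0, 0, 0], [0, 0, 0]]}}

```text
clock: 14.53
eef_pos: [455.0, 211.0, 70.5]
tcp_rot: [-3.138, -0.007, 3.113]
contact_force: [-2.1, -0.2, -1.1]
opening: 0.001
grasp_force: 0.0
```

Emit:
{"name": "play_rows", "arguments": {"dp": [[-0.05, 0, 0.25], [-0.05, 0, 0.5], [-0.05, 0, 0.5]], "rot": [[0, 0, 0], [0, 0, 0], [0, 0, 0]]}}

```text
clock: 14.78
eef_pos: [459.8, 212.8, 53.6]
tcp_rot: [-3.141, -0.001, 3.113]
contact_force: [0.0, -0.2, -0.8]
opening: 0.003
grasp_force: 0.0
```

Emit:
{"name": "play_rows", "arguments": {"dp": [[0, -0.06, 0], [0, -0.12, 0], [0, -0.18, 0], [0, -0.24, 0], [0, -0.24, 0]], "rot": [[0, 0, 0], [0, 0, 0], [0, 0, 0], [0, 0, 0], [0, 0, 0]]}}

```text
clock: 15.2
eef_pos: [459.9, 203.5, 55.0]
tcp_rot: [3.141, 0.001, 3.114]
contact_force: [-0.3, 0.1, -0.9]
opening: -0.007
grasp_force: 0.0
```

Emit:
{"name": "play_rows", "arguments": {"dp": [[0, -0.06, 0], [0, -0.12, 0], [0, -0.18, 0], [0, -0.24, 0], [0, -0.24, 0]], "rot": [[0, 0, 0], [0, 0, 0], [0, 0, 0], [0, 0, 0], [0, 0, 0]]}}

```text
clock: 15.62
eef_pos: [459.4, 193.8, 54.5]
tcp_rot: [-3.141, 0.0, 3.114]
contact_force: [0.3, -0.3, 0.4]
opening: -0.001
grasp_force: 0.0
```

Emit:
{"name": "play_rows", "arguments": {"dp": [[0, -0.06, 0], [0, -0.12, 0], [0, -0.18, 0], [0, -0.24, 0], [0, -0.24, 0]], "rot": [[0, 0, 0], [0, 0, 0], [0, 0, 0], [0, 0, 0], [0, 0, 0]]}}

```text
clock: 16.03
eef_pos: [459.0, 184.1, 54.4]
tcp_rot: [-3.141, -0.0, 3.114]
contact_force: [-0.1, 0.2, -0.2]
opening: 0.002
grasp_force: 0.0
```

```bash
cat > brass.py <<'E'
from h import *
w=wcam(); s=w["s"]; print(s["eef_pos"],s["contact_force"])
h=cv2.cvtColor(w["color"],cv2.COLOR_RGB2HSV); m=cv2.inRange(h,(12,120,90),(28,255,255))
n,l,st,c=cv2.connectedComponentsWithStats(m)
for k in np.argsort(-st[1:,4])[:3]+1: print(st[k],c[k])
k=1+np.argmax(st[1:,4])
for row in range(st[k][1],st[k][1]+st[k][3],6):
    x=np.where(l[row]==k)[0]; print(row,x.min(),x.max(),ray(w,(x.min(),row),40)[:2])
E
python3 brass.py
```

```text
[459.001374   184.08331286  54.41731627] [-0.11322074  0.16455603 -0.16516883]
[ 228  222   63   75 1997] [250.40360541 246.00350526]
222 234 261 [443.55722243 144.9332994 ]
228 231 289 [446.67821936 143.14400618]
234 231 289 [449.87659928 142.81469661]
240 232 289 [453.12589766 142.97796345]
246 232 290 [456.39908075 142.64385146]
252 228 290 [459.65450207 140.29698349]
258 229 249 [463.01886433 140.44830567]
264 229 247 [466.40891888 140.09325465]
270 230 245 [469.85366437 140.24516678]
276 230 242 [473.32538774 139.88463794]
282 231 238 [476.85343434 140.03712477]
288 231 239 [480.40981139 139.67095533]
294 231 239 [484.00963947 139.30031211]
```

Emit:
{"name": "play_rows", "arguments": {"dp": [[0, -0.06, 0], [0, -0.12, 0], [0, -0.18, 0], [0, -0.24, 0], [0, -0.24, 0]], "rot": [[0, 0, 0], [0, 0, 0], [0, 0, 0], [0, 0, 0], [0, 0, 0]]}}

```text
clock: 16.5
eef_pos: [458.7, 174.5, 54.4]
tcp_rot: [-3.141, -0.0, 3.114]
contact_force: [-0.4, -0.2, -0.6]
opening: -0.001
grasp_force: 0.0
```

Emit:
{"name": "play_rows", "arguments": {"dp": [[0, -0.03, 0], [0, -0.06, 0], [0, -0.06, 0]], "rot": [[0, 0, 0], [0, 0, 0], [0, 0, 0]]}}

```text
clock: 16.75
eef_pos: [458.7, 172.4, 54.4]
tcp_rot: [-3.141, -0.0, 3.114]
contact_force: [-0.2, 0.7, 0.5]
opening: -0.0
grasp_force: 0.1
```

```bash
python3 brass.py | tail -6; python3 -c "
from h import *;print(telemetry.sense()['eef_pos'])"
```

```text
264 229 247 [466.13344373 128.3894613 ]
270 230 245 [469.57881709 128.54170859]
276 230 242 [473.05120639 128.18147176]
282 231 239 [476.57992621 128.33430172]
288 231 239 [480.13701249 127.96842983]
294 232 239 [483.75214239 128.12182584]
[458.79895054 172.46146184  54.48161683]
```

Emit:
{"name": "play_rows", "arguments": {"dp": [[0, -0.03, 0], [0, -0.06, 0], [0, -0.08, 0], [0, -0.08, 0]], "rot": [[0, 0, 0], [0, 0, 0], [0, 0, 0], [0, 0, 0]]}}

```text
clock: 17.13
eef_pos: [458.7, 169.2, 54.5]
tcp_rot: [-3.142, 0.0, 3.114]
contact_force: [0.5, 0.1, -0.6]
opening: 0.001
grasp_force: 0.3
```

Emit:
{"name": "play_rows", "arguments": {"dp": [[0, -0.01, 0], [0, -0.02, 0], [0, -0.02, 0]], "rot": [[0, 0, 0], [0, 0, 0], [0, 0, 0]]}}

```text
clock: 17.38
eef_pos: [458.7, 168.6, 54.5]
tcp_rot: [-3.142, 0.0, 3.114]
contact_force: [-0.3, 0.7, 0.7]
opening: 0.0
grasp_force: 0.4
```

Emit:
{"name": "play_rows", "arguments": {"dp": [[0, -0.02, 0], [0, -0.02, 0], [0, -0.02, 0]], "rot": [[0, 0, 0], [0, 0, 0], [0, 0, 0]]}}

```text
clock: 17.63
eef_pos: [458.7, 167.8, 54.5]
tcp_rot: [3.141, 0.0, 3.114]
contact_force: [-0.2, 2.3, 0.2]
opening: 0.003
grasp_force: 1.0
```

```bash
python3 brass.py | tail -5
```

```text
270 230 245 [469.55393126 123.99132169]
276 230 242 [473.02757561 123.63072681]
282 231 239 [476.55767998 123.78330057]
288 231 239 [480.11610589 123.41705889]
294 232 240 [483.73271399 123.57019205]
```

Emit:
{"name": "play_rows", "arguments": {"dp": [[0, -0.015, 0], [0, -0.015, 0], [0, -0.015, 0]], "rot": [[0, 0, 0], [0, 0, 0], [0, 0, 0]]}}

```text
clock: 17.93
eef_pos: [458.7, 167.6, 54.5]
tcp_rot: [3.141, 0.0, 3.113]
contact_force: [-1.7, 4.9, -0.5]
opening: 0.003
grasp_force: 2.5
```

The force rise shows the blade touching the pin, so I back away and rise.

Emit:
{"name": "play_rows", "arguments": {"dp": [[0, 0.1, 0], [0, 0.25, 0], [0, 0.4, 0], [0, 0.4, 0]], "rot": [[0, 0, 0], [0, 0, 0], [0, 0, 0], [0, 0, 0]]}}

```text
clock: 18.27
eef_pos: [459.4, 184.2, 54.6]
tcp_rot: [3.141, 0.001, 3.114]
contact_force: [-0.4, -0.8, 0.2]
opening: 0.002
grasp_force: 0.0
```

Emit:
{"name": "play_rows", "arguments": {"dp": [[0, 0, -0.6], [0, 0, -1.2], [0, 0, -1.8], [0, 0, -2.4], [0, 0, -2.4]], "rot": [[0, 0, 0], [0, 0, 0], [0, 0, 0], [0, 0, 0], [0, 0, 0]]}}

```text
clock: 18.68
eef_pos: [461.5, 184.2, 154.6]
tcp_rot: [3.139, 0.006, 3.114]
contact_force: [1.5, -0.1, -0.1]
opening: 0.0
grasp_force: 0.0
```

Emit:
{"name": "play_rows", "arguments": {"dp": [[0, -0.5, 0], [0, -1.0, 0], [0, -1.5, 0], [0, -1.5, 0], [0, -1.5, 0]], "rot": [[0, 0, 0], [0, 0, 0], [0, 0, 0], [0, 0, 0], [0, 0, 0]], "fingers": 0.8}}

```text
clock: 19.1
eef_pos: [457.2, 122.6, 150.2]
tcp_rot: [-3.141, -0.0, 3.112]
contact_force: [-0.2, -0.2, 1.1]
opening: 0.703
grasp_force: 0.0
```

```bash
python3 - <<'E'
from h import *
exec(open("brass.py").read().split("\n",1)[1])
# dark handle columns: find pin edges by row
C=w["color"]
for p in [(111+0,94),(111,75),(111,54),(111,45)]:
    X=np.array([480-0.5,p[0],p[1]]); c=w["R"]@X+w["t"]; uv=w["mtx"]@c/c[2]; u,v=int(uv[0]),int(uv[1])
    print(p,u,v,"gray row:",cv2.cvtColor(C,cv2.COLOR_RGB2GRAY)[v,u-28:u+29:2].tolist(), "mm/px",c[2]/345)
E
```

```text
[457.2420955  122.64020785 150.19577359] [-0.21552404 -0.16584928  1.05746679]
[317 202  21  37 296] [323.31756757 216.78040541]
[320 175  14  13 103] [325.38834951 179.80582524]
202 332 335 [465.61230574 135.28203202]
208 317 337 [470.1878757  123.56917012]
214 317 322 [475.16094782 123.42781681]
220 317 322 [480.19049139 123.28485837]
226 317 322 [485.2774738 123.1402673]
232 317 322 [490.42288465 122.99401548]
238 318 321 [495.65128262 123.64436861]
(111, 94) 297 251 gray row: [174, 175, 173, 167, 160, 163, 158, 137, 72, 68, 68, 68, 69, 69, 69, 69, 69, 69, 69, 69, 89, 90, 92, 94, 95, 96, 96, 97, 98] mm/px 0.6362807878559202
(111, 75) 299 238 gray row: [176, 176, 176, 177, 177, 177, 177, 176, 76, 56, 59, 60, 60, 60, 60, 60, 60, 57, 53, 53, 50, 169, 174, 157, 158, 156, 173, 175, 176] mm/px 0.6887444084835685
(111, 54) 300 226 gray row: [97, 97, 93, 94, 93, 93, 93, 111, 114, 66, 66, 64, 62, 63, 63, 60, 58, 59, 59, 54, 112, 181, 139, 159, 160, 157, 195, 203, 198] mm/px 0.7467305154930746
(111, 45) 301 222 gray row: [82, 80, 75, 76, 74, 74, 76, 112, 114, 77, 68, 66, 66, 68, 65, 63, 62, 62, 62, 145, 170, 157, 146, 160, 160, 100, 87, 87, 87] mm/px 0.7715817042114342
```

The blade sits within about a pixel of the pin's edge, and the pin stands upright at its wedged position, so I hand in.

```bash
python3 -c "
from rig import r
print(r.sign_off())"
```

```text
the job is handed in; nothing more can be done
None
```

The job is handed in, though the hand-in returned no verdict: the pin is wedged upright after a push that peaked at 13.7 N, the blade touches it (within about 1 mm in the last image), and the arm is clear of everything.

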